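Open the push-and-turn soaking jar and put the brass punch in to soak

TASK

The dirty brass punch has to soak in the amber cleaning jar: press the jar's child-resistant cap straight down and, keeping it pressed, turn it anticlockwise past its ratchet until it is unlocked. Lift the cap off, set it flat and mouth down inside the blue tray, then lower the brass punch foot first into the jar without dropping it and let go. Leave the other punches and everything else on the bench where they are.

Things in the scene. Friction and masses are not known exactly. Their poses are not given: they have to be found in the camera images.
- jar: Amber jar on a round dark steel foot (120 mm diameter, 12 mm thick) bolted down: it cannot move or turn. Body 80 mm diameter. Origin at the centre of the underside of the foot, z up the jar's axis. 100 mm high to the neck's rim; inner floor 18 mm above the origin; bore 46 mm diameter at the neck, 72 mm lower down. Locked, the cap's x axis is parallel to the jar's x axis.
- jar_mouth (a point): Centre of the jar's open mouth, level with the neck's rim, 100 mm above the jar's origin, on its axis; axes as the jar's.
- jar_neck (a point): Point on the jar's axis 86 mm up, where the locked cap's origin is. A sprung collar round the neck here pushes the cap up: 5 N at rest, 11 N at 6 mm down, 13 N at 8 mm (bottom). Ledges with ratchet teeth on the neck hold the cap's three lugs: they pass only while the cap is held at least 6 mm down (6.5 to 7.5 best).
- cap: Loose white ribbed push-and-turn cap, 75 mm diameter, 60 g, hollow, open below. Origin at the centre of its lower edge, z up. Unlocks anticlockwise seen from above: lugs past the teeth after 44 degrees, hard stop at 93; turn about 70 from locked. Let up there, it rises to 2 mm above its locked height and lifts straight off; its edge clears the rim 14 mm above the locked height.
- cap_top (a point): Centre of the cap's flat top disc, 28 mm above the cap's origin, at the foot of the red grip bar. The bar runs along the cap's x axis: 52 mm long (x), 14 mm wide (y), 18 mm high above this point. Axes as the cap's.
- tray: Shallow blue tray fixed to the bench, 160 mm (x) by 150 mm (y), 12 mm high, walls and floor 4 mm thick. Origin at the centre of its underside; the inner floor is 4 mm above it.
- board: Fixed wooden board, 250 mm (x) by 90 mm (y), 12 mm thick; origin at the centre of its underside. The three punches stand on its top in a row along its x axis, about 80 mm apart, in any order.
- brass_punch: The brass-coloured punch, loose, about 140 g, standing upright on its foot. 105 mm long: foot 26 mm diameter and 8 mm high, shank 12 mm diameter, head 16 mm diameter from 72 to 105 mm. Origin at the centre of the foot's underside, z along it to the head. Stood in the jar, the head sticks out 23 mm above the rim; it may lean there.
- steel_punch: Bright steel punch of the same shape and size, a bystander on the board; origin under its foot.
- black_punch: Black punch of the same shape and size, a bystander on the board; origin under its foot.
- steel_cup: Bystander: small open steel cup, 44 mm diameter, 40 mm high; origin under its centre.
- oil_bottle: Bystander: small green bottle with black cap, 34 mm diameter, 65 mm high; origin under its centre.
- screwdriver: Bystander: screwdriver with a red handle, 170 mm long, lying on the bench beyond the work; origin under its middle, x towards its tip.
- carton: Bystander: paper carton 70 x 110 x 50 mm; origin under its centre.
- parts_box: Bystander: open blue divided box 80 x 120 x 50 mm; origin under its centre.

How it is judged:
On the way, in this order (a step that is already met when the one before it is completed fails the run):
1. the cap is pressed down, by at least 5.5 mm, still at its locked angle (z of cap in the frame of jar below 0.0805 m and horizontal distance between cap and jar below 0.006 m and angle between the x axis of cap and the x axis of jar, either way round below 0.3 rad), for 0.1 s.
2. the cap is turned past its ratchet, at least 46 degrees, while on the jar (angle between the x axis of cap and the x axis of jar, either way round above 0.8 rad and z of cap in the frame of jar below 0.092 m and horizontal distance between cap and jar below 0.006 m), for 0.1 s.
3. the cap lies flat, mouth down, inside the blue tray, released (z of cap in the frame of tray between -0.002 and 0.01 m and x of cap in the frame of tray between -0.044 and 0.044 m and y of cap in the frame of tray between -0.039 and 0.039 m and angle between cap's own z axis and vertical below 0.12 rad and linear speed of cap below 0.02 m/s and contact force between the fingers and cap below 0.3 N), for 0.2 s.
4. the brass punch stands in the jar, released (z of brass_punch in the frame of jar between 0.012 and 0.035 m and horizontal distance between brass_punch and jar below 0.032 m and angle between brass_punch's own z axis and vertical below 0.7 rad and linear speed of brass_punch below 0.03 m/s and contact force between the fingers and brass_punch below 0.3 N), for 0.2 s.
At the end, for the whole second after the job is handed in: The cap lies flat (within 7 degrees), mouth down on the floor of the blue tray, wholly inside its walls; the brass punch stands or leans foot down in the jar with its foot at the jar's floor (within 17 mm); both released and at rest, and the bystanders at rest where they were (all of step 3 and all of step 4 and linear speed of each of steel_punch, black_punch, steel_cup, oil_bottle, screwdriver, carton, parts_box below 0.02 m/s); the robot touches nothing.
It fails at once if a bystander is moved by more than 25 mm or tipped over (distance of any of steel_punch, black_punch, steel_cup, oil_bottle, screwdriver, carton, parts_box from where it was at the start of the episode above 0.025 m or angle between any of steel_punch, black_punch, steel_cup, oil_bottle, screwdriver, carton, parts_box's own z axis and vertical above 0.5 rad).
It fails at once if the brass punch is dropped into the jar (linear speed of brass_punch above 0.6 m/s and horizontal distance between brass_punch and jar below 0.032 m and z of brass_punch in the frame of jar below 0.07 m).
It also fails if it takes over 61 s, if anything falls off the work surface, if the arm or the gripper's body presses on something with over 40 N, if the wrist force passes 120 N, or if a joint passes its speed limit or range.

ROBOT

A 6-joint arm with a two-finger parallel gripper is mounted at the origin on the work surface. World frame = base frame: x ahead of the robot, y to its left, z up, the work surface at z = 0. Lengths are in m, angles in rad, forces in N, time in s.
With the tool pointing down it reaches from about 0.35 to 0.775 m from the base axis. Payload 5.5 kg.
Tool frame: the origin (TCP) lies between the finger pads; the fingertips stand 22 mm ahead of it and the grasp point (between the pads) lies 3 mm ahead of it; z points along the fingers, y is the line along which they close (so a half turn about z gives the same grasp; the last joint's range is limited). The gripper opens to 85 mm and grips with 20 to 120 N. Pads are 22 mm wide; open, the fingers measure 114 mm over their backs; the gripper's body (76 mm by 85 mm) begins 54 mm behind the grasp point. The pads swing forward as they close: fully open they stand 13 mm farther back than shut.
Start: joints at [-1.275, 0.313, 0.046, 1.304, 0, 1.431], TCP at [0.243, -0.521, 0.253] pointing down, gripper open.
Joint ranges: [-2.76, 2.76], [-0.86, 1.69], [-1.03, 1.26], [-2.2, 2.34], [-1.47, 1.5], [-3.14, 3.14]. Speed limits (rad/s): [2.57, 2.57, 3.14, 3.14, 3.14, 3.14].

INTERFACE

Orientations are given as a unit quaternion [w, x, y, z].
In Python, from workcell import env gives the robot as it stands.
- The arm moves only by the tool drive_effector, called after "Call:" in YAML: its name, and indented under it one key for each argument. Schema: {"type":"object","properties":{"ticks":{"type":"array","items":{"type":"array","prefixItems":[{"type":"array","items":{"type":"number"},"minItems":3,"maxItems":3},{"type":"array","items":{"type":"number"},"minItems":3,"maxItems":3}],"minItems":2,"maxItems":2},"minItems":1,"maxItems":8},"aperture":{"type":"number"},"force":{"type":"number"},"only":{"type":"string"},"quiet":{"type":"boolean"},"lines":{"type":"string"}},"required":["ticks"],"additionalProperties":false}. ticks is a list of rows, 1 to 8 of them, each written [[dx, dy, dz], [rx, ry, rz]]: dx, dy, dz in shares of 1 m (1.0 is 1 m), then a rotation vector rx, ry, rz in normalised numbers (1 is 2 rad); each row is the pose to reach, as a shift and turn from the pose commanded when the call began, along the tool's axes at that moment; what a row does not reach only later rows make up. A row lasts 1/8 s, in which the tool goes at most 0.0625 m and 0.188 rad, less where a joint would pass 70% of its speed; a pose out of reach is approached as far as the arm can. aperture is the finger opening in m, set as the call begins (left out keeps the last). The fingers move at their own pace and stop on an object; force is the grip in N (left out, the last holds). Time passes only in rows, so rows that do not move let the fingers close. The tool returns the time, the measured TCP pose, the force, the opening and the grip force at its end. only (a regular expression) keeps the lines of the reply that match it, lines (a string "A,B") keeps lines A to B, and quiet returns only ok. Shift and turn numbers lie between -1 and 1, and a call with a number outside is refused. Input that does not fit is refused with a message, and nothing moves.
- env.get_state(): the state, without advancing time (a new reading comes with each control period).
- env.read_camera(name): name is "scene" or "side" or "wrist"; returns a dict with "image" (400x640x3 uint8, red, green, blue), "K" (3x3 intrinsics, pixels), "D" ([k1, k2, p1, p2, k3] as OpenCV has them; the pictures are not rectified), "R" (3x3) and "t" (3): a world point X has camera coordinates R X + t. Camera axes: x right, y down, z forward; pixel columns grow to the right and rows downward; lengths in m; the calibration is good to about 2 mm. A picture is of the moment at which its call begins. There is no depth.
- env.hand_in(): hands the job in; it is judged then, once.
The state is a dict: "clock": time; "joint_pos": joint angles; "qvel": joint speeds; "tau": joint torques, N m; "tcp_pos": TCP position; "orientation": TCP orientation; "wrist_force": force on the tool from outside, world axes, zero at the start; "ft_torque": the same for the moment, N m; "finger_gap": finger opening in m; "grip_force": force on a finger pad.
Only numpy, scipy, OpenCV 4.12 (cv2) and the standard library are available. Lean on these libraries where they do the work, as an engineer would, in place of code of your own. Each camera call takes 0.05 s, during which the arm holds its last target. There are 200 camera calls.

## Working session

There is one attempt and no reset: what is moved stays moved. The work goes in short steps, Python scripts to look and compute and a tool call to move; the robot and the scene stay as the last step left them, time stands still between calls to the robot, and variables do not carry over. Pictures are saved under pics/ and viewed, at most 14 in all, crops included, and the job is handed in when it is done.

```bash
ls; mkdir -p pics
```

Run:
```python
from workcell import env
import cv2
for n in ["scene","side"]:
    c=env.read_camera(n); cv2.imwrite(f"pics/{n}0.png",c["image"][:,:,::-1])
    print(n,c["K"],c["D"],c["R"],c["t"])
s=env.get_state();print(s)
```

```text
pics
workcell.py
scene [[485.11196904   0.         316.11315285]
 [  0.         485.11196904 197.85876508]
 [  0.           0.           1.        ]] [-0.09074153  0.          0.          0.          0.        ] [[-0.77865909  0.62710657  0.02067293]
 [ 0.40025143  0.52181401 -0.75333188]
 [-0.4832068  -0.57831435 -0.65731553]] [ 0.45292083 -0.1515451   1.89793886]
side [[480.09101567   0.         323.59969265]
 [  0.         480.09101567 198.40186716]
 [  0.           0.           1.        ]] [-0.02787467  0.          0.          0.          0.        ] [[-0.98870156 -0.14845539  0.02074161]
 [-0.10731277  0.60440006 -0.78942038]
 [ 0.10465748 -0.782727   -0.61350244]] [0.56351086 0.14815023 1.22286161]
{'clock': 0.1, 'joint_pos': array([-1.27456444e+00,  3.13937588e-01,  4.50844597e-02,  1.30360977e+00,
        1.43034466e-05,  1.43121103e+00]), 'qvel': array([-0.00110595, -0.00205974,  0.00232097,  0.00059479,  0.00066511,
       -0.00158083]), 'tau': array([ 2.19362046e-03, -4.81729496e+01,  2.99242151e+01,  1.28229577e-02,
       -1.72805867e-04,  1.78131251e-05]), 'tcp_pos': array([ 0.24261388, -0.52083898,  0.2524877 ]), 'orientation': array([-8.31292008e-04,  9.76351384e-01,  2.16188069e-01, -5.80692816e-05]), 'wrist_force': array([-0.25003585, -0.31925265,  0.26551989]), 'ft_torque': array([-0.0562997 , -0.02206071,  0.0263581 ]), 'grip_force': 0.0, 'finger_gap': 0.08537278477595743}
```

View pics/scene0.png

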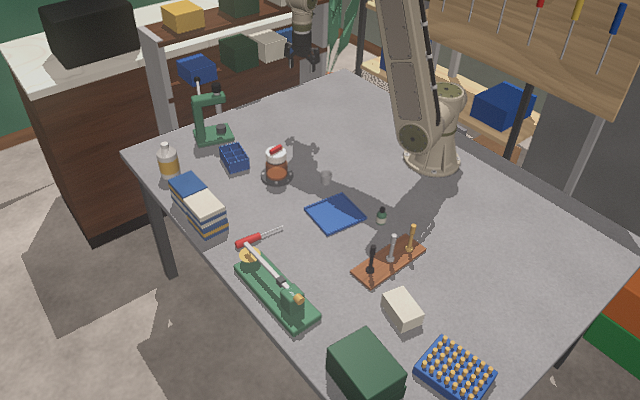

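View pics/side0.png

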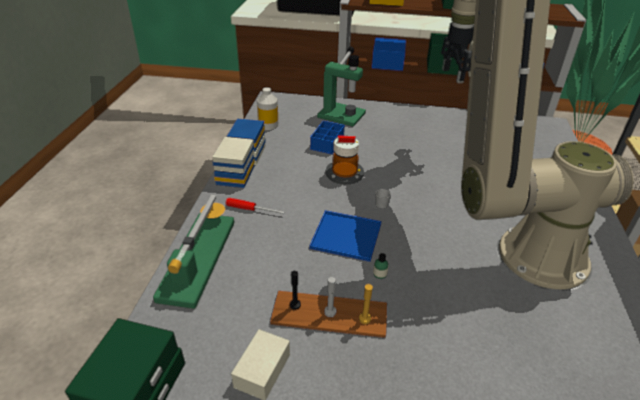

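The scene view shows the red grip bar at (275,149), the tray around (335,214), the brass punch's head at (412,228), with the black and steel punches at (371,250) and (392,238). The side view shows the bar at (346,139), the tray at (345,235) and the brass head at (368,289). Next I'll triangulate these.

Create h.py:
```python
import numpy as np, cv2
from workcell import env
def und(c,p):
    return cv2.undistortPoints(np.array(p,float).reshape(-1,1,2),c["K"],np.array(c["D"])).reshape(-1,2)
def plane(c,p,z):
    n=und(c,p); R=np.array(c["R"]);C=-R.T@c["t"]
    d=np.c_[n,np.ones(len(n))]@R
    return C+d*((z-C[2])/d[:,2])[:,None]
def tri(a,pa,b,pb):
    P=[np.c_[c["R"],c["t"]] for c in(a,b)]
    X=cv2.triangulatePoints(P[0],P[1],und(a,pa).T,und(b,pb).T); return (X[:3]/X[3]).T
def mask(c,lo,hi,roi):  # HSV, roi x0,y0,x1,y1 -> points of the largest blob
    h=cv2.cvtColor(c["image"],cv2.COLOR_RGB2HSV); h[...,0]=(h[...,0].astype(int)+30)%180
    m=cv2.inRange(h,np.array(lo),np.array(hi)); z=np.zeros_like(m); x0,y0,x1,y1=roi; z[y0:y1,x0:x1]=m[y0:y1,x0:x1]
    n,l,s,_=cv2.connectedComponentsWithStats(z); k=1+np.argmax(s[1:,4])
    ys,xs=np.where(l==k); return np.c_[xs,ys].astype(float)
```

Create m.py:
```python
from h import *
S=env.read_camera("scene");D=env.read_camera("side")
# hue shifted by +30: red ~30, brass/yellow ~50, blue ~140
def info(n,c,*a):
    p=mask(c,*a); r=cv2.minAreaRect(p.astype(np.float32)); print(n,len(p),p.mean(0).round(1),np.round(r[0],1),np.round(r[1],1),round(r[2],1)); return p
red=([20,120,90],[38,255,255])
rs=info("redS",S,*red,(258,138,296,162)); rd=info("redD",D,*red,(330,128,365,150))
print("bar centre",tri(S,rs.mean(0),D,rd.mean(0)))
for n,c,p in(("S",S,rs),("D",D,rd)):
    q=plane(c,p,.126+.010); r=cv2.minAreaRect((q[:,:2]*1000).astype(np.float32)); print(n,"bar on plane mm",r, q.mean(0))
    w,v=np.linalg.eigh(np.cov(q[:,:2].T)); print(" axis deg",np.degrees(np.arctan2(v[1,1],v[0,1])))
wh=([0,0,110],[179,70,255])
for n,c,roi in(("S",S,(258,140,296,172)),("D",D,(328,130,364,162))):
    p=info("white"+n,c,*wh,roi); q=plane(c,p,.10); print(q.mean(0))
br=([43,110,70],[60,255,255])
bs=info("brS",S,*br,(400,220,420,258)); bd=info("brD",D,*br,(358,280,378,328))
print("brass top", tri(S,bs[bs[:,1]<bs[:,1].min()+9].mean(0),D,bd[bd[:,1]<bd[:,1].min()+9].mean(0)),"all",tri(S,bs.mean(0),D,bd.mean(0)))
bl=([130,120,40],[155,255,255])
for n,c,roi in(("S",S,(295,185,375,242)),("D",D,(300,205,390,265))):
    p=info("tray"+n,c,*bl,roi); h=cv2.convexHull(p.astype(np.float32)); ap=cv2.approxPolyDP(h,8,True).reshape(-1,2)
    q=plane(c,ap,.010); print(ap.tolist(),q[:,:2].round(3).tolist(),q.mean(0)); cc=plane(c,p,.006); print(" mean",cc.mean(0), cv2.minAreaRect((cc[:,:2]*1000).astype(np.float32)))
```

```bash
python3 m.py
```

```text
redS 64 [275.4 149. ] [275.3 149.1] [ 4.9 13. ] 63.4
redD 117 [346.2 138.7] [346.5 138.5] [17.  7.] 0.0
bar centre [[ 0.5463681  -0.27762376  0.12528708]]
S bar on plane mm ((554.8165893554688, -265.61810302734375), (56.843196868896484, 25.543134689331055), 4.589515209197998) [ 0.55430012 -0.2657324   0.136     ]
 axis deg -164.15472452526998
D bar on plane mm ((544.0721435546875, -259.53985595703125), (49.893768310546875, 39.90768814086914), 7.174971103668213) [ 0.54496652 -0.25887687  0.136     ]
 axis deg 179.80737754426818
whiteS 937 [276.4 153.6] [276.5 155.5] [31. 37.] 90.0
[ 0.53859428 -0.2835007   0.1       ]
whiteD 579 [351.2 144.7] [348.5 145.5] [31. 29.] 90.0
[ 0.53143932 -0.28800074  0.1       ]
brS 118 [410.7 239. ] [409.9 237.8] [ 7.5 28.4] 7.8
brD 652 [367.4 309.9] [367.5 305.5] [43. 19.] 90.0
brass top [[0.4384541  0.28173709 0.10898379]] all [[0.43314247 0.28200994 0.05002577]]
trayS 979 [330.5 216.8] [334.7 213.4] [34.4 53.7] 68.2
[[365.0, 218.0], [326.0, 233.0], [304.0, 208.0], [327.0, 199.0]] [[0.446, 0.092], [0.594, 0.066], [0.577, -0.072], [0.485, -0.06]] [0.52567214 0.00679829 0.01      ]
 mean [0.53061372 0.01335966 0.006     ] ((508.53033447265625, 7.539939880371094), (156.7841339111328, 154.4313201904297), 83.80538177490234)
trayD 2491 [346.  235.3] [344.9 234.8] [64.9 41.6] 11.3
[[380.0, 221.0], [370.0, 260.0], [310.0, 248.0], [325.0, 211.0]] [[0.423, -0.055], [0.439, 0.098], [0.593, 0.081], [0.577, -0.072]] [0.50816677 0.0129889  0.01      ]
 mean [0.50853707 0.01225253 0.006     ] ((509.2851867675781, 8.38031005859375), (161.0889434814453, 160.4828338623047), 82.90618133544922)
```

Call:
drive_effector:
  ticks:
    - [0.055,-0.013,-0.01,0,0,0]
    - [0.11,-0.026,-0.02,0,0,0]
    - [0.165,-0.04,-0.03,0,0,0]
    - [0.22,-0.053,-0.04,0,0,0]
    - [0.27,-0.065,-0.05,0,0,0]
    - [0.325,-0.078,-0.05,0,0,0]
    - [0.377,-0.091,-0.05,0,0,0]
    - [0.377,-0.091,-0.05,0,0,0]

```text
refused: ticks[0]: [0.055, -0.013, -0.01, 0, 0, 0] is too long (schema: maxItems 2). Nothing was moved.
```

Nothing moved. I misread the format; it is rows with the three-number parts in brackets of their own. Resending.

Call:
drive_effector:
  ticks:
    - [[0.055,-0.013,-0.01],[0,0,0]]
    - [[0.11,-0.026,-0.02],[0,0,0]]
    - [[0.165,-0.04,-0.03],[0,0,0]]
    - [[0.22,-0.053,-0.04],[0,0,0]]
    - [[0.27,-0.065,-0.05],[0,0,0]]
    - [[0.325,-0.078,-0.05],[0,0,0]]
    - [[0.377,-0.091,-0.05],[0,0,0]]
    - [[0.377,-0.091,-0.05],[0,0,0]]

```text
clock: 1.2
tcp_pos: [0.5484, -0.2768, 0.3025]
orientation: [-0.0, 0.976, 0.219, -0.0]
wrist_force: [-0.8, -0.4, -0.4]
finger_gap: 0.0855
grip_force: 0.0
```

Run:
```python
from h import *
s=env.get_state();print(s["joint_pos"],s["orientation"],s["qvel"].max())
c=env.read_camera("wrist"); cv2.imwrite("pics/w1.png",c["image"][:,:,::-1]); print(c["R"],c["t"],c["K"],-c["R"].T@c["t"])
```

```text
[-5.98315897e-01  3.87917601e-01  2.72496624e-01  1.45603505e+00
  5.25667941e-04  2.10199935e+00] [-4.20444891e-04  9.75757799e-01  2.18852783e-01 -3.33003841e-05] 0.0031455070462735246
[[ 4.27418093e-01 -9.04053828e-01 -6.70320980e-04]
 [-8.59201173e-01 -4.06443101e-01  3.10768964e-01]
 [-2.81224319e-01 -1.32252337e-01 -9.50485245e-01]] [-0.48446767  0.30433949  0.54549622] [[321.30062207   0.         316.14657944]
 [  0.         321.30062207 193.1743111 ]
 [  0.           0.           1.        ]] [ 0.6219659  -0.24214502  0.42358209]
```

View pics/w1.png

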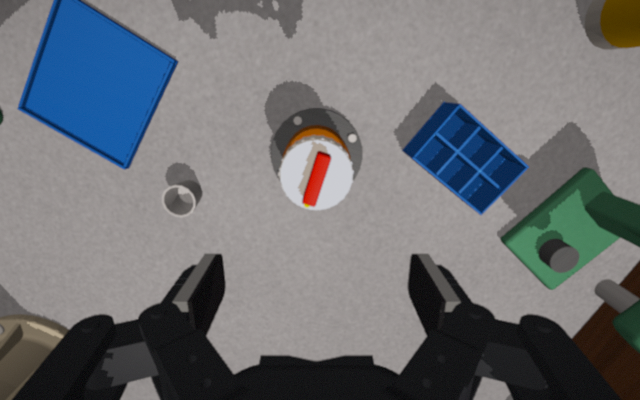

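The wrist view shows the red bar at (317,180), the white cap disc centred near (316,173), the steel cup at (180,200), and the tray at upper left.

Create w.py:
```python
from h import *
c=env.read_camera("wrist")
h=cv2.cvtColor(c["image"],cv2.COLOR_RGB2HSV)
p=mask(c,([20,120,60]),([38,255,255]),(280,130,370,240)); v=np.array([h[int(y),int(x),2] for x,y in p]); print(len(p),np.percentile(v,[5,25,50,75,95]))
pt=p[v>np.percentile(v,95)*0.85]
q=plane(c,pt,.132); print("bar top",len(pt),q.mean(0),cv2.minAreaRect((q[:,:2]*1000).astype(np.float32)))
w,e=np.linalg.eigh(np.cov(q[:,:2].T)); print("axis",np.degrees(np.arctan2(e[1,1],e[0,1])))
p=mask(c,[0,0,150],[179,60,255],(270,125,365,220)); hl=cv2.convexHull(p.astype(np.float32)).reshape(-1,2)
q=plane(c,hl,.114); print("cap top",cv2.minEnclosingCircle((q[:,:2]*1000).astype(np.float32)))
p=mask(c,[130,100,40],[155,255,255],(0,0,190,180)); ap=cv2.approxPolyDP(cv2.convexHull(p.astype(np.float32)),12,True).reshape(-1,2); q=plane(c,ap,.012)
print("tray",ap.tolist(),q[:,:2].round(3).tolist(),q.mean(0)); 
print(env.get_state()["tcp_pos"])
```

```bash
python3 w.py
```

```text
750 [148.45 201.   207.   207.   207.  ]
bar top 663 [ 0.54780518 -0.27701705  0.132     ] ((546.946533203125, -277.0318908691406), (49.948760986328125, 12.160852432250977), 7.654722690582275)
axis -172.21647411796667
cap top ((545.2872314453125, -279.88861083984375), 67.26761627197266)
tray [[176.0, 60.0], [124.0, 167.0], [17.0, 107.0], [52.0, 0.0], [81.0, 0.0]] [[0.579, -0.077], [0.423, -0.055], [0.441, 0.093], [0.581, 0.076], [0.595, 0.044]] [0.52386972 0.01599077 0.012     ]
[ 0.54617475 -0.27913259  0.30278007]
```

Careful with the scale: turns go in shares of 2 rad. That gives: 0.16 rad / 2 = 0.08.

Call:
drive_effector:
  ticks:
    - [[0.002,-0.0013,0.04],[0,0,0.08]]
    - [[0.002,-0.0013,0.08],[0,0,0.1525]]
    - [[0.002,-0.0013,0.12],[0,0,0.1525]]
    - [[0.002,-0.0013,0.14],[0,0,0.1525]]
    - [[0.002,-0.0013,0.14],[0,0,0.1525]]
  aperture: 0.045
  force: 80

```text
clock: 1.92
tcp_pos: [0.545, -0.2782, 0.1616]
orientation: [-0.001, 0.998, 0.064, -0.002]
wrist_force: [0.3, 0.0, -0.4]
finger_gap: 0.0452
grip_force: 0.0
```

Run:
```python
from h import *
s=env.get_state();print(s["tcp_pos"],s["orientation"],s["joint_pos"])
c=env.read_camera("wrist"); cv2.imwrite("pics/w2.png",c["image"][:,:,::-1])
p=mask(c,([20,120,150]),([38,255,255]),(150,60,500,400)); q=plane(c,p,.132); print(len(p),q.mean(0),cv2.minAreaRect((q[:,:2]*1000).astype(np.float32)))
```

```text
[ 0.54500406 -0.27820014  0.16156139] [-0.00113257  0.99793915  0.06413419 -0.0017245 ] [-6.02929301e-01  4.26475361e-01 -1.57624947e-02  1.13266953e+00
 -3.54430835e-04  2.41030733e+00]
2106 [ 0.54741881 -0.27699976  0.132     ] ((546.6334838867188, -277.1376647949219), (50.2901611328125, 12.993980407714844), 8.066079139709473)
```

View pics/w2.png

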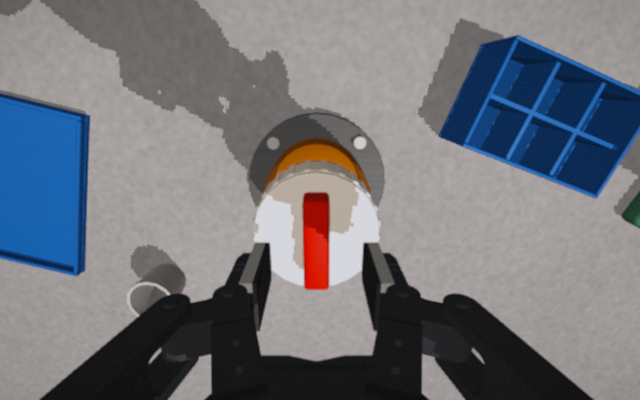

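The bar is centred between the fingers (column 316) and parallel to the pads, so I'll descend and grip.

Call:
drive_effector:
  ticks:
    - [[0.001,0,0.012],[0,0,0]]
    - [[0.001,0,0.0215],[0,0,0]]
    - [[0.001,0,0.0215],[0,0,0]]

```text
clock: 2.35
tcp_pos: [0.5479, -0.2772, 0.141]
orientation: [-0.0, 0.998, 0.065, -0.001]
wrist_force: [0.1, 0.5, 0.1]
finger_gap: 0.0447
grip_force: 0.0
```

Call:
drive_effector:
  ticks:
    - [[0,0,0],[0,0,0]]
    - [[0,0,0],[0,0,0]]
    - [[0,0,0],[0,0,0]]
    - [[0,0,0],[0,0,0]]
  aperture: 0.0
  force: 80

```text
clock: 2.85
tcp_pos: [0.5486, -0.2775, 0.1425]
orientation: [0.0, 0.998, 0.065, 0.0]
wrist_force: [-0.8, 0.3, 4.3]
finger_gap: 0.0114
grip_force: 80.3
```

Call:
drive_effector:
  ticks:
    - [[0,0,0.003],[0,0,0]]
    - [[0,0,0.006],[0,0,0]]
    - [[0,0,0.007],[0,0,0]]
    - [[0,0,0.007],[0,0,0]]

```text
clock: 3.35
tcp_pos: [0.5487, -0.2776, 0.1362]
orientation: [0.0, 0.998, 0.065, 0.001]
wrist_force: [-1.6, 1.3, 10.1]
finger_gap: 0.0112
grip_force: 81.1
```

Run:
```python
from workcell import env
import numpy as np
print(np.mean([(env.read_camera("side"),np.r_[env.get_state()["tcp_pos"],env.get_state()["wrist_force"]])[1] for _ in range(5)],0))
```

```text
[ 0.54872838 -0.27758898  0.13625668 -2.2426539   1.99447198 10.33083704]
```

Call:
drive_effector:
  ticks:
    - [[0,0,0.0016],[0,0,0]]
    - [[0,0,0.0016],[0,0,0]]

```text
clock: 3.85
tcp_pos: [0.5488, -0.2776, 0.1348]
orientation: [0.001, 0.998, 0.065, 0.001]
wrist_force: [-2.9, 2.7, 11.4]
finger_gap: 0.0111
grip_force: 81.3
```

Run:
```python
from workcell import env
import numpy as np
print(np.mean([(env.read_camera("side"),np.r_[env.get_state()["tcp_pos"],env.get_state()["wrist_force"]])[1] for _ in range(4)],0))
```

```text
[ 0.54876428 -0.27761489  0.13492117 -2.41404283  2.60527517 11.4306139 ]
```

Call:
drive_effector:
  ticks:
    - [[-0.0008,-0.0006,0.0004],[0,0,0]]
    - [[-0.0008,-0.0006,0.0004],[0,0,0]]

```text
clock: 4.3
tcp_pos: [0.5486, -0.2775, 0.1349]
orientation: [0.001, 0.998, 0.065, 0.002]
wrist_force: [-0.0, 2.1, 11.1]
finger_gap: 0.0114
grip_force: 81.3
```

Call:
drive_effector:
  ticks:
    - [[0,0,0.0002],[0,0,-0.08]]
    - [[0,0,0.0002],[0,0,-0.16]]
    - [[0,0,0.0002],[0,0,-0.24]]
    - [[0,0,0.0002],[0,0,-0.32]]
    - [[0,0,0.0002],[0,0,-0.32]]

```text
clock: 4.92
tcp_pos: [0.5486, -0.2768, 0.1346]
orientation: [0.001, 0.926, 0.377, 0.001]
wrist_force: [-0.8, 4.2, 12.3]
finger_gap: 0.0116
grip_force: 81.3
```

Scaled: -0.59 rad / 2 = -0.295.

Call:
drive_effector:
  ticks:
    - [[0.0004,-0.0004,0],[0,0,-0.075]]
    - [[0.0004,-0.0004,0],[0,0,-0.15]]
    - [[0.0004,-0.0004,0],[0,0,-0.225]]
    - [[0.0004,-0.0004,0],[0,0,-0.295]]
    - [[0.0004,-0.0004,0],[0,0,-0.295]]

```text
clock: 5.55
tcp_pos: [0.5474, -0.2753, 0.1343]
orientation: [-0.0, 0.777, 0.63, 0.001]
wrist_force: [-3.6, 5.2, 13.8]
finger_gap: 0.0118
grip_force: 81.5
```

Run:
```python
from h import *
c=env.read_camera("wrist"); cv2.imwrite("pics/w3.png",c["image"][:,:,::-1])
s=env.read_camera("side"); cv2.imwrite("pics/s3.png",cv2.resize(s["image"][100:200,280:410,::-1],None,fx=4,fy=4))
```

```text
(no output)
```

View pics/w3.png

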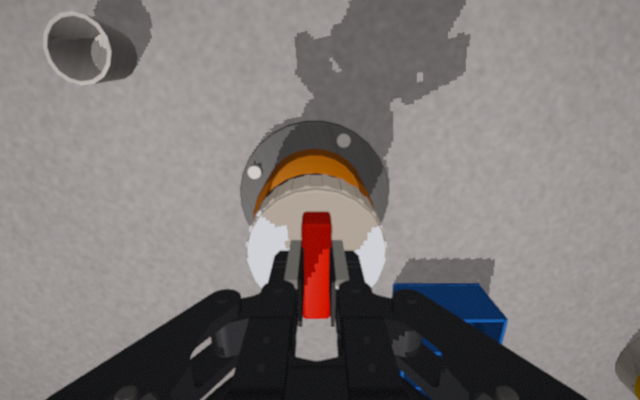

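The bar has turned with the fingers by about 70° and the cap top is still centred on the jar. I'll lift it now.

Call:
drive_effector:
  ticks:
    - [[0,0,-0.004],[0,0,0]]
    - [[0,0,-0.009],[0,0,0]]
    - [[0,0,-0.014],[0,0,0]]
    - [[0,0,-0.014],[0,0,0]]

```text
clock: 6.15
tcp_pos: [0.547, -0.2762, 0.1462]
orientation: [-0.001, 0.777, 0.629, -0.0]
wrist_force: [-1.0, 3.3, 1.6]
finger_gap: 0.0116
grip_force: 80.0
```

Call:
drive_effector:
  ticks:
    - [[0,0,-0.012],[0,0,0]]
    - [[0,0,-0.04],[0,0,0]]
    - [[0,0,-0.08],[0,0,0]]
    - [[0,0,-0.08],[0,0,0]]

```text
clock: 6.65
tcp_pos: [0.5496, -0.2784, 0.2311]
orientation: [0.004, 0.777, 0.629, 0.001]
wrist_force: [-0.1, -0.4, -1.1]
finger_gap: 0.0114
grip_force: 79.7
```

Run:
```python
from h import *
s=env.read_camera("side"); cv2.imwrite("pics/s3.png",cv2.resize(s["image"][60:200,270:430,::-1],None,fx=4,fy=4))
s=env.get_state();print(s["joint_pos"],s["tcp_pos"])
```

```text
[-5.98739264e-01  3.94690575e-01  1.03592431e-01  1.27431562e+00
 -6.03974874e-04  1.18242103e+00] [ 0.54876432 -0.27777169  0.22887414]
```

View pics/s3.png

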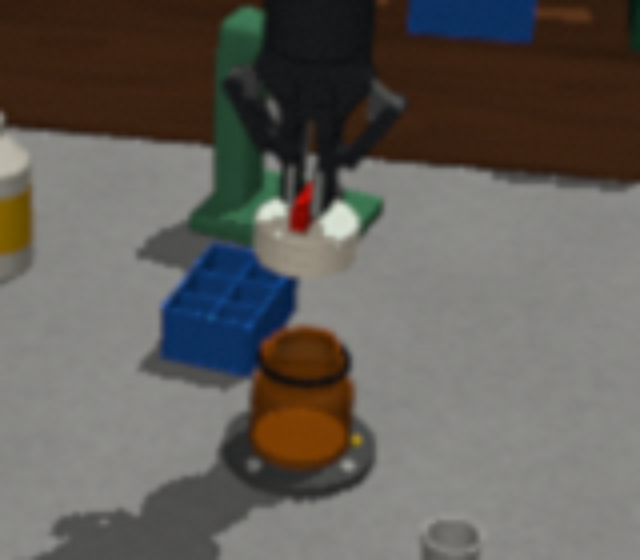

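The side crop shows the cap hanging level in the gripper and the jar's mouth open. Moving over the tray.

Call:
drive_effector:
  ticks:
    - [[0.045,-0.016,0],[0,0,0]]
    - [[0.09,-0.032,0],[0,0,0]]
    - [[0.135,-0.048,0],[0,0,0]]
    - [[0.18,-0.064,0],[0,0,0]]
    - [[0.226,-0.08,0],[0,0,0]]
    - [[0.272,-0.0976,0.02],[0,0,0]]
    - [[0.272,-0.0976,0.06],[0,0,0]]
    - [[0.272,-0.0976,0.06],[0,0,0]]

```text
clock: 7.7
tcp_pos: [0.5058, 0.0108, 0.1632]
orientation: [-0.003, 0.777, 0.63, -0.003]
wrist_force: [0.4, -0.6, -1.2]
finger_gap: 0.012
grip_force: 79.6
```

Run:
```python
from h import *
s=env.get_state();print(s["joint_pos"],s["tcp_pos"])
D=env.read_camera("side");S=env.read_camera("scene");
p=mask(S,[0,0,110],[179,60,255],(295,150,375,242)); print(p.mean(0),plane(S,p,.13).mean(0))
cv2.imwrite("pics/s4.png",np.hstack([cv2.resize(x["image"][a:a+130,b:b+130,::-1],None,fx=3,fy=3) for x,a,b in((S,130,270),(D,150,280))]))
```

```text
[-1.37255112e-01  2.33200865e-01 -2.88163294e-01  1.05679737e+00
 -5.22937828e-04  1.64238126e+00] [0.5057532  0.01075622 0.16323247]
[333.96589332 194.68709102] [0.54014466 0.03415917 0.13      ]
```

View pics/s4.png

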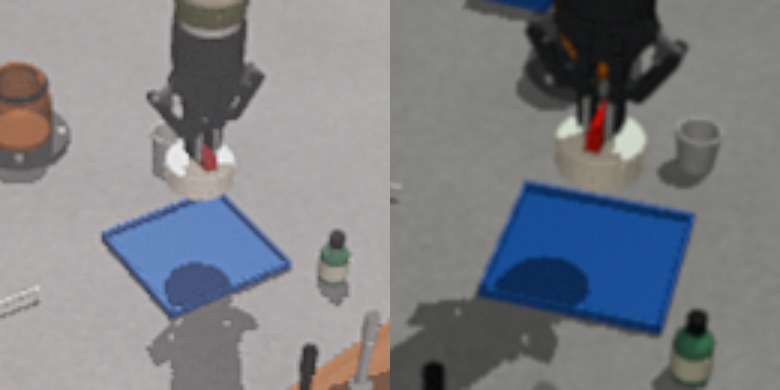

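The cap is hanging level over the tray, 3-5 mm off its centre, which is well within tolerance. Lowering it.

Call:
drive_effector:
  ticks:
    - [[0,0,0.045],[0,0,0]]
    - [[0,0,0.085],[0,0,0]]
    - [[0,0,0.096],[0,0,0]]
    - [[0,0,0.102],[0,0,0]]
    - [[0,0,0.102],[0,0,0]]

```text
clock: 8.43
tcp_pos: [0.5099, 0.0095, 0.0658]
orientation: [0.001, 0.777, 0.629, 0.001]
wrist_force: [-0.5, 1.0, -0.5]
finger_gap: 0.0115
grip_force: 79.7
```

Call:
drive_effector:
  ticks:
    - [[0,0,0.002],[0,0,0]]
    - [[0,0,0.003],[0,0,0]]
    - [[0,0,0.003],[0,0,0]]

```text
clock: 8.8
tcp_pos: [0.5089, 0.0099, 0.0619]
orientation: [0.0, 0.777, 0.629, 0.0]
wrist_force: [0.2, 0.1, -0.9]
finger_gap: 0.0118
grip_force: 79.7
```

Call:
drive_effector:
  ticks:
    - [[0,0,0.001],[0,0,0]]
    - [[0,0,0.002],[0,0,0]]
    - [[0,0,0.002],[0,0,0]]

```text
clock: 9.18
tcp_pos: [0.5088, 0.0099, 0.0604]
orientation: [0.0, 0.777, 0.629, 0.0]
wrist_force: [-2.4, -0.0, 6.8]
finger_gap: 0.0114
grip_force: 80.7
```

Call:
drive_effector:
  ticks:
    - [[0,0,-0.0005],[0,0,0]]
    - [[0,0,-0.0005],[0,0,0]]
    - [[0,0,-0.0005],[0,0,0]]
    - [[0,0,-0.0005],[0,0,0]]
  aperture: 0.045

```text
clock: 9.68
tcp_pos: [0.5087, 0.0099, 0.0599]
orientation: [-0.0, 0.777, 0.629, -0.0]
wrist_force: [-0.3, 0.1, -0.2]
finger_gap: 0.0449
grip_force: 0.0
```

Call:
drive_effector:
  ticks:
    - [[0,0,-0.02],[0,0,0]]
    - [[0,0,-0.06],[0,0,0]]
    - [[0,0,-0.12],[0,0,0]]
    - [[0,0,-0.18],[0,0,0]]
    - [[0,0,-0.18],[0,0,0]]

```text
clock: 10.3
tcp_pos: [0.5116, 0.0096, 0.2455]
orientation: [0.004, 0.777, 0.629, 0.003]
wrist_force: [0.5, -0.3, -0.4]
finger_gap: 0.0455
grip_force: 0.0
```

Run:
```python
from h import *
s=env.get_state();print(s["joint_pos"],s["tcp_pos"])
c=env.read_camera("wrist"); cv2.imwrite("pics/w5.png",c["image"][:,:,::-1])
```

```text
[-1.38254622e-01  1.85298644e-01 -1.41229336e-01  1.23425184e+00
 -8.50390583e-05  1.64247530e+00] [0.51161733 0.00955922 0.24545738]
```

View pics/w5.png

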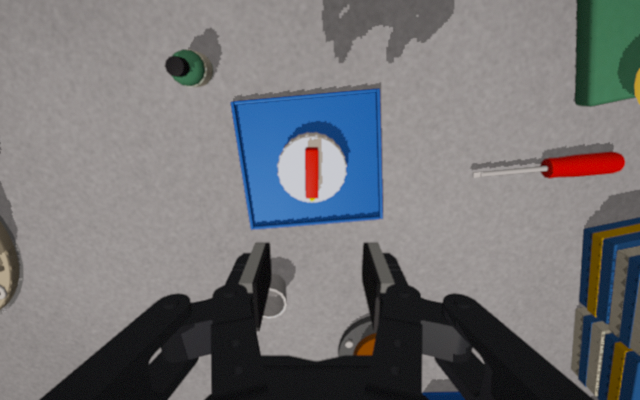

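The cap is flat, released and centred in the tray at (312,168). On to the brass punch.

Scaled: -1.44 rad / 2 = -0.72.

Call:
drive_effector:
  ticks:
    - [[0.04,-0.02,0],[0,0,-0.09]]
    - [[0.08,-0.04,0],[0,0,-0.18]]
    - [[0.12,-0.06,0],[0,0,-0.27]]
    - [[0.16,-0.08,0],[0,0,-0.36]]
    - [[0.2,-0.1,0],[0,0,-0.45]]
    - [[0.23,-0.115,0],[0,0,-0.54]]
    - [[0.251,-0.127,0],[0,0,-0.63]]
    - [[0.251,-0.127,0],[0,0,-0.72]]

```text
clock: 11.35
tcp_pos: [0.4352, 0.2831, 0.238]
orientation: [-0.001, 0.165, 0.986, -0.001]
wrist_force: [-0.0, -0.7, -0.2]
finger_gap: 0.0449
grip_force: 0.0
```

Call:
drive_effector:
  ticks:
    - [[0,0,0],[0,0,-0.06]]
    - [[0,0,0],[0,0,-0.115]]
    - [[0,0,0],[0,0,-0.115]]

```text
clock: 11.72
tcp_pos: [0.436, 0.2816, 0.2384]
orientation: [-0.001, 0.056, 0.998, -0.001]
wrist_force: [0.8, -0.3, -0.2]
finger_gap: 0.0447
grip_force: 0.0
```

Run:
```python
from h import *
s=env.get_state();print(s["joint_pos"],s["tcp_pos"],s["orientation"])
c=env.read_camera("wrist"); cv2.imwrite("pics/w6.png",c["image"][:,:,::-1])
```

```text
[ 4.18668662e-01  2.12297257e-01 -1.24761821e-01  1.23676126e+00
 -6.26367336e-05  5.30593135e-01] [0.43602175 0.28156313 0.23840576] [-1.33055582e-03  5.59329194e-02  9.98433384e-01 -7.18857317e-04]
```

View pics/w6.png

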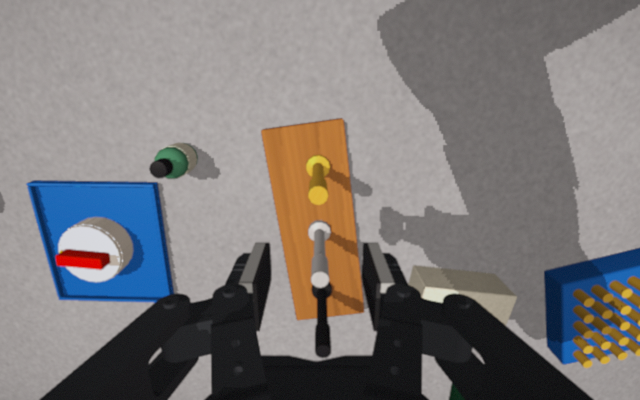

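The brass head's top is at (318,194) and its foot at (318,166). The steel head is at (319,281).

Run:
```python
from h import *
c=env.read_camera("wrist")
p=mask(c,[48,150,60],[62,255,255],(295,145,340,215)); print(len(p),p.min(0),p.max(0))
t=p[p[:,1]>p[:,1].max()-18]; f=p[p[:,1]<p[:,1].min()+12]
h=(p[:,0][p[:,1]>p[:,1].max()-14]); print("head width px",h.min(),h.max())
q=plane(c,[[ (h.min()+h.max())/2,p[:,1].max()-(h.max()-h.min())/2]],.117); print("head top",q)
h=f[:,0]; print("foot",plane(c,[[(h.min()+h.max())/2,p[:,1].min()+(h.max()-h.min())/2]],.020),h.min(),h.max())
s=env.get_state();print(s["tcp_pos"])
```

```text
923 [306. 154.] [329. 204.]
head width px 308.0 327.0
head top [[0.43818093 0.28310794 0.117     ]]
foot [[0.43728562 0.28349984 0.02      ]] 306.0 329.0
[0.43633255 0.28164679 0.23899278]
```

Call:
drive_effector:
  ticks:
    - [[-0.0013,0.0017,0.03],[0,0,0]]
    - [[-0.0013,0.0017,0.065],[0,0,0]]
    - [[-0.0013,0.0017,0.1],[0,0,0]]
    - [[-0.0013,0.0017,0.118],[0,0,0]]
    - [[-0.0013,0.0017,0.118],[0,0,0]]

```text
clock: 12.45
tcp_pos: [0.4369, 0.2827, 0.1203]
orientation: [-0.002, 0.056, 0.998, -0.001]
wrist_force: [0.8, -0.9, 0.0]
finger_gap: 0.0448
grip_force: 0.0
```

Call:
drive_effector:
  ticks:
    - [[0,0,0],[0,0,0]]
    - [[0,0,0],[0,0,0]]
    - [[0,0,0],[0,0,0]]
    - [[0,0,0],[0,0,0]]
  aperture: 0.0
  force: 60

```text
clock: 12.95
tcp_pos: [0.4391, 0.2837, 0.1233]
orientation: [0.001, 0.055, 0.998, 0.0]
wrist_force: [0.5, 0.0, 6.4]
finger_gap: 0.0134
grip_force: 58.9
```

Call:
drive_effector:
  ticks:
    - [[0,0,-0.015],[0,0,0]]
    - [[0,0,-0.05],[0,0,0]]
    - [[0,0,-0.1],[0,0,0]]
    - [[0,0,-0.15],[0,0,0]]
    - [[0,0,-0.15],[0,0,0]]

```text
clock: 13.58
tcp_pos: [0.4402, 0.2845, 0.2772]
orientation: [0.004, 0.055, 0.998, 0.002]
wrist_force: [1.1, 0.4, -1.6]
finger_gap: 0.0131
grip_force: 58.8
```

Run:
```python
from h import *
s=env.get_state();print(s["joint_pos"],s["tcp_pos"],s["orientation"])
c=env.read_camera("wrist"); d=env.read_camera("side"); cv2.imwrite("pics/w7.png",np.hstack([c["image"][100:,170:490,::-1],cv2.resize(d["image"][150:350,280:440,::-1],None,fx=1.5,fy=1.5)]))
```

```text
[ 4.20370999e-01  2.01143954e-01 -4.39150741e-02  1.31702537e+00
  1.09910231e-04  5.30980173e-01] [0.44023465 0.28445534 0.27715081] [0.0038472  0.05527564 0.99846163 0.00204361]
```

View pics/w7.png

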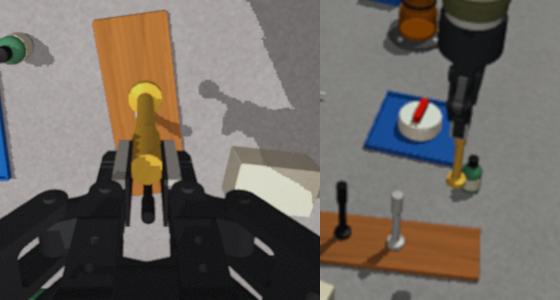

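The punch is firmly held and hangs foot down, and the other two stand undisturbed. Carrying it to the jar.

Call:
drive_effector:
  ticks:
    - [[-0.01,-0.032,0],[0,0,0]]
    - [[-0.027,-0.086,0],[0,0,0]]
    - [[-0.045,-0.143,0],[0,0,0]]
    - [[-0.063,-0.2,0],[0,0,0]]
    - [[-0.08,-0.258,0],[0,0,0]]
    - [[-0.098,-0.315,0],[0,0,0]]
    - [[-0.116,-0.373,0],[0,0,0]]
    - [[-0.134,-0.43,0],[0,0,0]]

```text
clock: 14.68
tcp_pos: [0.5231, -0.1603, 0.2701]
orientation: [-0.002, 0.056, 0.998, 0.001]
wrist_force: [0.5, -0.1, -1.2]
finger_gap: 0.0135
grip_force: 58.9
```

Call:
drive_effector:
  ticks:
    - [[-0.016,-0.05,0],[0,0,0]]
    - [[-0.029,-0.095,0],[0,0,0]]
    - [[-0.036,-0.1155,0],[0,0,0]]
    - [[-0.036,-0.1155,0],[0,0,0]]
    - [[-0.036,-0.1155,0],[0,0,0]]

```text
clock: 15.3
tcp_pos: [0.5462, -0.2765, 0.2707]
orientation: [-0.001, 0.055, 0.998, 0.001]
wrist_force: [0.1, -0.2, -1.9]
finger_gap: 0.0132
grip_force: 58.9
```

Run:
```python
from h import *
s=env.get_state();print(s["joint_pos"],s["tcp_pos"],s["orientation"])
c=env.read_camera("wrist"); cv2.imwrite("pics/w8.png",c["image"][:,:,::-1])
D=env.read_camera("side");S=env.read_camera("scene")
P=[]
for x,r in((S,(240,60,330,170)),(D,(310,40,400,170))):
    p=mask(x,[45,120,60],[60,255,255],r); print(len(p),p.min(0),p.max(0)); P.append(p[p[:,1]>p[:,1].max()-5].mean(0))
print("foot",tri(S,P[0],D,P[1]),plane(S,[P[0]],.17),plane(D,[P[1]],.17))
```

```text
[-5.99744436e-01  3.87000511e-01  1.94101159e-01  1.38104693e+00
  3.12971836e-04 -4.89212556e-01] [ 0.546215   -0.27646209  0.27072201] [-1.26617525e-03  5.52379879e-02  9.98471962e-01  9.49651019e-04]
10 [274. 126.] [275. 133.]
139 [344. 103.] [352. 129.]
foot [[ 0.54124105 -0.28710984  0.17577618]] [[ 0.52205503 -0.31697172  0.17      ]] [[ 0.54393219 -0.26845324  0.17      ]]
```

View pics/w8.png

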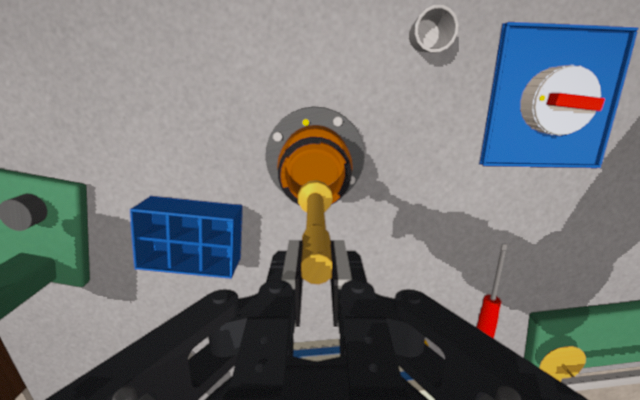

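The foot is at (315,196) and the jar's collar is centred on column 315, so they're aligned sideways. Checking the fore-aft offset.

Run:
```python
from h import *
c=env.read_camera("wrist")
for px,z in(([315,196],.165),([315,254],.27),([315,268],.27)): print(px,plane(c,[px],z).round(4))
w=np.array([.5475,-.277,.1]); 
pp=lambda X: cv2.projectPoints(np.array(X,float).reshape(-1,3),cv2.Rodrigues(c["R"])[0],c["t"],c["K"],np.array(c["D"]))[0].reshape(-1,2).round(0)
print("mouth would be at",pp(w),"rim edges +-23mm x",pp(w+[.023,0,0]),pp(w-[.023,0,0]))
im=c["image"][110:215:4,315]; print([(110+4*i,v.tolist()) for i,v in enumerate(im)])
im=c["image"][165,270:365:4]; print([(270+4*i,v.tolist()) for i,v in enumerate(im)])
```

```text
[315, 196] [[ 0.5451 -0.276   0.165 ]]
[315, 254] [[ 0.536  -0.2747  0.27  ]]
[315, 268] [[ 0.5429 -0.2755  0.27  ]]
mouth would be at [[314. 176.]] rim edges +-23mm x [[317. 199.]] [[312. 152.]]
[(110, [109, 108, 106]), (114, [108, 107, 105]), (118, [108, 106, 104]), (122, [108, 103, 100]), (126, [96, 52, 11]), (130, [169, 91, 0]), (134, [166, 90, 0]), (138, [42, 40, 42]), (142, [99, 56, 32]), (146, [159, 86, 0]), (150, [174, 94, 0]), (154, [167, 93, 0]), (158, [168, 93, 0]), (162, [168, 94, 0]), (166, [169, 94, 0]), (170, [167, 92, 0]), (174, [168, 93, 0]), (178, [167, 92, 0]), (182, [174, 138, 43]), (186, [219, 195, 69]), (190, [220, 194, 70]), (194, [133, 100, 32]), (198, [133, 101, 33]), (202, [132, 99, 33]), (206, [132, 99, 35]), (210, [129, 98, 31]), (214, [129, 96, 33])]
[(270, [105, 103, 102]), (274, [105, 102, 101]), (278, [92, 58, 37]), (282, [134, 72, 21]), (286, [164, 88, 0]), (290, [174, 94, 0]), (294, [167, 92, 0]), (298, [167, 93, 0]), (302, [167, 92, 0]), (306, [168, 93, 0]), (310, [167, 93, 0]), (314, [167, 92, 0]), (318, [168, 93, 0]), (322, [168, 94, 0]), (326, [168, 92, 0]), (330, [167, 92, 0]), (334, [168, 94, 0]), (338, [173, 92, 0]), (342, [172, 92, 0]), (346, [36, 34, 36]), (350, [71, 45, 32]), (354, [67, 67, 67]), (358, [66, 67, 66]), (362, [75, 74, 72])]
```

Call:
drive_effector:
  ticks:
    - [[-0.002,-0.0008,0.03],[0,0,0]]
    - [[-0.002,-0.0008,0.05],[0,0,0]]
    - [[-0.002,-0.0008,0.06],[0,0,0]]
    - [[-0.002,-0.0008,0.075],[0,0,0]]
    - [[-0.002,-0.0008,0.075],[0,0,0]]

```text
clock: 16.12
tcp_pos: [0.5483, -0.278, 0.1961]
orientation: [-0.001, 0.055, 0.998, 0.0]
wrist_force: [-0.8, 0.2, -1.2]
finger_gap: 0.0132
grip_force: 58.9
```

Call:
drive_effector:
  ticks:
    - [[0,0,0.02],[0,0,0]]
    - [[0,0,0.04],[0,0,0]]
    - [[0,0,0.055],[0,0,0]]
    - [[0,0,0.062],[0,0,0]]
    - [[0,0,0.062],[0,0,0]]

```text
clock: 16.75
tcp_pos: [0.5488, -0.2785, 0.135]
orientation: [-0.0, 0.055, 0.998, 0.0]
wrist_force: [0.3, -0.2, -1.8]
finger_gap: 0.0137
grip_force: 58.9
```

Call:
drive_effector:
  ticks:
    - [[0,0,0.002],[0,0,0]]
    - [[0,0,0.004],[0,0,0]]
    - [[0,0,0.004],[0,0,0]]
    - [[0,0,0.004],[0,0,0]]

```text
clock: 17.25
tcp_pos: [0.5489, -0.2786, 0.1313]
orientation: [0.0, 0.055, 0.998, -0.0]
wrist_force: [-0.0, -0.4, -1.0]
finger_gap: 0.0134
grip_force: 58.9
```

Call:
drive_effector:
  ticks:
    - [[0,0,0.001],[0,0,0]]
    - [[0,0,0.002],[0,0,0]]
    - [[0,0,0.002],[0,0,0]]

```text
clock: 17.62
tcp_pos: [0.549, -0.2787, 0.1294]
orientation: [0.0, 0.055, 0.998, -0.0]
wrist_force: [-0.7, 0.5, 1.0]
finger_gap: 0.0134
grip_force: 59.1
```

Call:
drive_effector:
  ticks:
    - [[0,0,0.0007],[0,0,0]]
    - [[0,0,0.0007],[0,0,0]]

```text
clock: 17.88
tcp_pos: [0.5493, -0.2789, 0.1293]
orientation: [0.001, 0.055, 0.998, -0.0]
wrist_force: [1.0, -0.1, 5.2]
finger_gap: 0.0134
grip_force: 59.5
```

Call:
drive_effector:
  ticks:
    - [[0,0,0],[0,0,0]]
    - [[0,0,0],[0,0,0]]
    - [[0,0,0],[0,0,0]]
    - [[0,0,0],[0,0,0]]
  aperture: 0.05

```text
clock: 18.38
tcp_pos: [0.5488, -0.2785, 0.1282]
orientation: [-0.0, 0.055, 0.998, 0.0]
wrist_force: [-0.3, -0.4, 0.5]
finger_gap: 0.05
grip_force: 0.0
```

Call:
drive_effector:
  ticks:
    - [[0,0,-0.01],[0,0,0]]
    - [[0,0,-0.04],[0,0,0]]
    - [[0,0,-0.08],[0,0,0]]
    - [[0,0,-0.13],[0,0,0]]
    - [[0,0,-0.13],[0,0,0]]
    - [[0,0,-0.13],[0,0,0]]

```text
clock: 19.12
tcp_pos: [0.5489, -0.2786, 0.2587]
orientation: [0.0, 0.055, 0.998, -0.0]
wrist_force: [-0.6, -0.1, 0.0]
finger_gap: 0.05
grip_force: 0.0
```

Run:
```python
from h import *
c=env.read_camera("wrist"); d=env.read_camera("side")
cv2.imwrite("pics/w9.png",np.hstack([c["image"][:,160:480,::-1],cv2.resize(d["image"][100:300,250:450,::-1],(400,400))]))
```

```text
(no output)
```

View pics/w9.png

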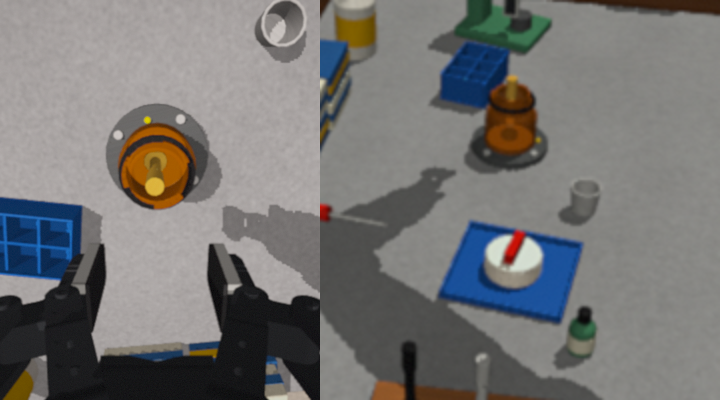

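The punch stands upright in the jar (head at (155,186) in the left half), the cap lies flat in the tray, and the gripper is clear of everything. Handing in.

```bash
python3 -c "
from workcell import env
print(env.hand_in())"
```

```text
the job is handed in; nothing more can be done
None
```

The job is handed in at about 19 s of the 61 s allowed: the cap was pressed, turned about 70° and set flat in the blue tray, the brass punch stands foot down in the jar, and nothing else looked moved in the last pictures; no verdict was returned.

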